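Refit the cover of a motorcycle's air filter housing

TASK

Close the motorcycle's air filter housing with its white cover: holding the cover at an angle, feel its tongue into the groove under the lip of the housing and push it home against the rubber seal, then, still pushing, lower the cover flat and press until the spring catch snaps shut over its opposite edge. Push and press firmly but never force or pry the plastic, let go at the end, and leave everything else on the bench where it is.

Things in the scene. Friction and masses are not known exactly. Their poses are not given: they have to be found in the camera images.
- cover_grip (a point): Loose white cover, flat on the bench: board 142(x)x130(y)x8 mm, 0.22-0.37 kg. On it a moulded intake hump 80(x)x36(y)x34 mm high, upright sides: grip it there, across the 36 mm. Point: the hump's centre, half-way up; 25 mm above the cover's underside, 17 mm above the board's top, near the centre of mass. Cover axes: x to the tongue, y along the tongue, z up.
- tongue_tip (a point): Middle of the end face of the cover's tongue, at half its thickness; cover axes. The tongue is 5 mm thick, 100 mm wide, 12 mm long, flush with the board's underside. This point is 97 mm in +x from cover_grip and 22.5 mm below it.
- front_edge (a point): Middle of the top edge of the thin flange (3.5 mm thick, 8 mm wide, flush with the underside) at the cover's other end, opposite the tongue, where the catch snaps over; cover axes. 65 mm in -x from cover_grip and 21.5 mm below it.
- groove (a point): Dark open-topped housing fixed to the bench, 180(x)x130(y)x90 mm high. Point: hard stop at the groove's end, mid-width, 82.5 mm above the bench, where tongue_tip ends when fully home. Housing axes: x = the way the tongue goes in, y along the groove, z up. The groove is 105 mm wide between cheeks; its floor, 6 mm below this point, runs on as a shelf to 34 mm in -x.
- lip (a point): Middle of the lower edge of the 4 mm thick lip that roofs the groove: 10 mm in -x of groove, 4 mm above it; housing axes. A tongue angled 10 to 25 degrees (tongue low, other end high) can be set on the shelf and slid under the lip. It meets a springy rubber seal that stands 4 mm out from the stop: 10 N to start squeezing it, 12.5 N for 2.5 mm, 14 N to the hard stop. It springs back.
- upstand (a point): Middle of the housing's front: top (86 mm above the bench) of the inner face of the upstand facing the cover's flange; housing axes. It is 163.5 mm in -x of groove and the cover is 162 mm long with its tongue, so the cover drops in only while the tongue is held within 1.5 mm of the stop, the seal squeezed. The cover rests on side walls and a ledge 80 mm above the bench.
- catch_nose (a point): Tip of the sprung steel catch, 24 mm wide, mid-front of the housing; point at the nose's lower edge, 85 mm above the bench, 158 mm in -x of groove, 1.5 mm above a seated cover's flange, overhanging it 4 to 5.5 mm. Its upper face slopes up and outwards at 60 degrees to 98 mm. Pressing the cover past it takes about 5 N at the flange, 9 N over the hump. Housing axes.
- catch (a joint): Turn of the spring catch, rad: 0 at rest (closed), growing as the nose is pushed outwards, about 0.1 while the cover passes it. It springs back by itself. Of the whole  the plastic cracks when the contact forces of the cover with housing, seal and catch add up to over 80 N (the squeezed seal makes 26 N of it); a hand force under 25 N without prying is safe.
Not all that is in view belongs to the job. Of the things like the part that bears cover_grip, leave any that is turquoise; of the rest the smaller one is meant.

How it is judged:
By the outcome, as a careful person would: the job done as asked, in the order asked, and still so for the second after the job is handed in, with the robot touching nothing.
It also fails if it takes over 67 s, if anything falls off the work surface, if the arm or the gripper's body presses on something with over 40 N, if the wrist force passes 120 N, or if a joint passes its speed limit or range.

ROBOT

A 7-joint arm with a two-finger parallel gripper is mounted at the origin on the work surface. World frame = base frame: x ahead of the robot, y to its left, z up, the work surface at z = 0. Lengths are in m, angles in rad, forces in N, time in s.
With the tool pointing down it reaches from about 0.425 to 0.925 m from the base axis. Payload 6.8 kg.
Tool frame: the origin (TCP) lies at the very end of the fingers, on their centre line; the grasp point (between the pads) lies grasp_offset behind it (grasp_offset is the distance from the TCP to the grasp point, in m); z points along the fingers, y is the direction in which the jaws open and shut (so a half turn about z gives the same grasp; the last joint's range is limited). The gripper opens to 85 mm and grips with 20 to 120 N. Pads are 22 mm wide; open, the fingers measure 114 mm over their backs; the gripper's body (76 mm by 85 mm) begins 54 mm behind the grasp point. The pads swing forward as they close: fully open they stand 13 mm farther back than shut.
Start: joints at [1.03, 0.477, 0.022, 1.555, -0.011, 1.109, -0.083], TCP at [0.283, -0.613, 0.231] pointing down, gripper open.
Joint ranges: [-2.96, 2.96], [-0.34, 2.1], [-1.41, 1.46], [0.24, 2.44], [-1.37, 4.51], [0.17, 1.92], [-2.96, 2.96]. Speed limits (rad/s): [2.39, 2.39, 3.14, 3.14, 3.14, 3.14, 3.14].

INTERFACE

Orientations are given as a unit quaternion [w, x, y, z].
In Python, from station import * gives the robot as it stands.
- The arm moves only by the shell command python3 -m handwheel 'ROWS' [FORCE]. ROWS is JSON, one flat list of numbers, 7 for each row, row after row: the shift along the world's x, y, z in cm, then the turn, a rotation vector about the world's x, y, z in degrees, then the opening, from 0 (shut) to 1 (fully open). In form: [tx, ty, tz, ax, ay, az, fingers, tx, ty, tz, ax, ay, az, fingers, ...]. A call has 1 to 8 rows; each row is the pose to reach, as a shift and turn from the pose measured when the call began; what a row does not reach only later rows make up. A row lasts 1/12 s, in which the tool goes at most 41.7 mm and 7.16 degrees, less where a joint would pass 70% of its speed; a pose out of reach is approached as far as the arm can. A call with a gripper value outside its range is refused whole. The fingers move at their own pace and stop on an object; FORCE is the grip in N (left out, the last holds). Time passes only in rows, so rows that repeat a pose let the fingers close. It gives the time, the measured TCP pose, the force and the opening at its end, in the units of the state.
- get_obs(): the state, without advancing time (a new reading comes with each control period).
- read_camera(name): name is "scene" or "top" or "wrist"; returns the picture (400x640x3 uint8, red, green, blue); there is no depth.
- camera_info(name): a dict with "fx", "fy", "cx", "cy" (pixels), "k1" (the pictures are not rectified: a ray, as slopes to the right and down, at radius r is drawn at 1 + k1 r^2 times it, then the intrinsics apply), "R" (3x3) and "t" (3): a world point X has camera coordinates R X + t; the wrist camera has in their place "mount" (4x4, takes a point from camera to tool coordinates, whose origin is the TCP and whose axes are the flange's). Camera axes: x right, y down, z forward; pixel columns grow to the right and rows downward; lengths in m; the calibration is good to about 2 mm. A picture is of the moment at which its call begins: read the wrist's pose just before it. camera_info takes no time and is no camera call.
- hand_in(): hands the job in, once; it reports no verdict.
The state is a dict: "t": time; "q": joint angles; "joint_vel": joint speeds; "joint_torque": joint torques, N m; "eef_pos": TCP position; "tool_rot": TCP orientation; "contact_force": force on the tool from outside, world axes, zero at the start; "torque": the same for the moment, N m; "gripper_width": opening from 0.0 (shut) to 1.0 (fully open).
Only numpy, scipy, OpenCV 4.12 (cv2) and the standard library are available. Lean on these libraries where they do the work, as an engineer would, in place of code of your own. Each camera call takes 0.05 s, during which the arm holds its last target. There are 200 camera calls.

## Working session

There is one attempt and no reset: what is moved stays moved. The work goes in short steps, Python scripts to look and compute and a shell command to move; the robot and the scene stay as the last step left them, time stands still between calls to the robot, and variables do not carry over. Pictures are saved under pics/ and viewed, on a budget of 10 in all, crops included, one or two more only if the job needs it, and the job is handed in when it is done.

```bash
ls; mkdir -p pics
python3 - <<'E'
from station import *
import cv2
o=get_obs();print(o)
for n in("scene","top"):
    cv2.imwrite(f"pics/{n}0.png",read_camera(n)[:,:,::-1]);print(n,camera_info(n))
print(camera_info("wrist"))
import station;print([x for x in dir(station) if x[0]!='_'])
E
```

```text
pics
{'t': 0.0, 'q': array([ 1.02990612,  0.47779283,  0.02233053,  1.55645943, -0.01149947,
        1.10928417, -0.08310472]), 'joint_vel': array([ 0.00022087, -0.00073978, -0.00086096,  0.0013842 ,  0.00080158,
       -0.00156723,  0.00038231]), 'joint_torque': array([ 5.70151201e-05, -5.96451473e+01,  1.60804119e+00, -2.81203669e+01,
        1.24868556e-02,  9.18611535e-03,  9.07763592e-06]), 'eef_pos': array([ 0.28284186, -0.61223097,  0.23032704]), 'tool_rot': array([-8.70302620e-04,  9.76674692e-01,  2.14722429e-01, -2.58453777e-04]), 'contact_force': array([ 0.16244305,  0.315467  , -0.17007317]), 'torque': array([ 0.03290179, -0.03234189, -0.01576706]), 'gripper_width': 1.0014702984368034}
scene {'fx': 391.42213414159875, 'fy': 391.42213414159875, 'cx': 324.3188724238554, 'cy': 195.24921557013974, 'k1': -0.04189263143206366, 'R': array([[ 0.00772304,  0.99984555,  0.01578735],
       [ 0.80072234,  0.00327354, -0.59902672],
       [-0.59898588,  0.01726759, -0.80057339]]), 't': array([-0.21973604, -0.35478658,  1.47075334])}
top {'fx': 520.5381507926094, 'fy': 520.5381507926094, 'cx': 323.2996782339913, 'cy': 194.61929575329066, 'k1': -0.11386157260686408, 'R': array([[ 0.02258062, -0.9997147 ,  0.00778642],
       [-0.99662319, -0.02312444, -0.0787876 ],
       [ 0.07894518, -0.00598106, -0.99686102]]), 't': array([0.16784197, 0.48688983, 1.71190447])}
{'fx': 324.8671988563634, 'fy': 324.8671988563634, 'cx': 318.8836269648846, 'cy': 195.4092396570359, 'k1': -0.048341677108817746, 'mount': array([[ 5.19612736e-04, -9.66095888e-01, -2.58183008e-01,
         6.41528821e-02],
       [ 9.99999823e-01,  5.76411623e-04, -1.44301730e-04,
        -5.06778202e-04],
       [ 2.88228995e-04, -2.58182887e-01,  9.66096017e-01,
        -1.42243997e-01],
       [ 0.00000000e+00,  0.00000000e+00,  0.00000000e+00,
         1.00000000e+00]])}
['PlanningError', 'camera_info', 'get_obs', 'grasp_offset', 'hand_in', 'read_camera']
```

View pics/top0.png

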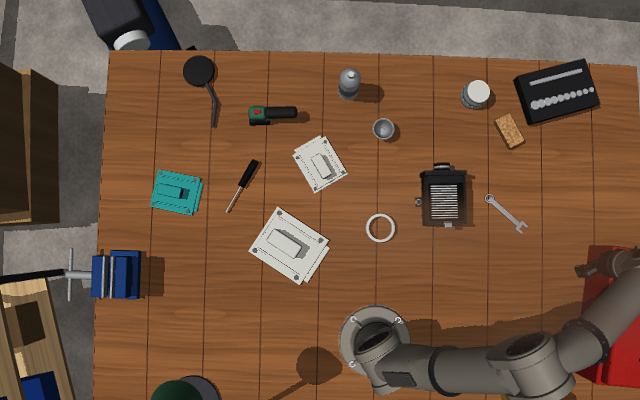

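View pics/scene0.png

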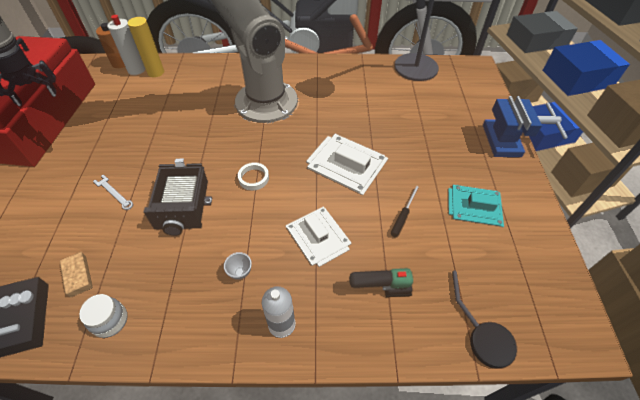

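The top view shows three cover-like parts: turquoise at (175,192), which I leave, a small white one at (320,163) and a large white one at (289,245). The smaller white one is meant. The housing is at (444,197). I'll confirm these in an enlarged crop.

Run:
```python
import cv2,numpy as np
t=cv2.imread("pics/top0.png")
r=lambda im,x,y,w,h,s:cv2.resize(im[y:y+h,x:x+w],None,fx=s,fy=s,interpolation=cv2.INTER_CUBIC)
a=r(t,285,128,70,70,5.7);b=r(t,408,155,70,80,5)
s=cv2.imread("pics/scene0.png")
c=r(s,280,200,80,70,5); d=r(s,140,150,80,90,4.4)
o=np.zeros((600,800,3),np.uint8)
for im,(x,y) in((r(t,288,130,65,65,6),(0,0)),(r(t,410,157,65,75,4),(400,0)),(r(s,282,203,72,66,4),(400,310)),(r(s,142,152,72,88,2.2),(690,310)),):
    h,w=im.shape[:2];h=min(h,600-y);w=min(w,800-x);o[y:y+h,x:x+w]=im[:h,:w]
o[395:600,0:300]=r(s,140,152,75,90,2.8)[:205,:300][:,:300] if 0 else 0
q=r(s,142,152,72,88,2.3);o[395:597,100:265]=q[:202,:165]
cv2.imwrite("pics/crop1.png",o)
```

```text
(no output)
```

View pics/crop1.png

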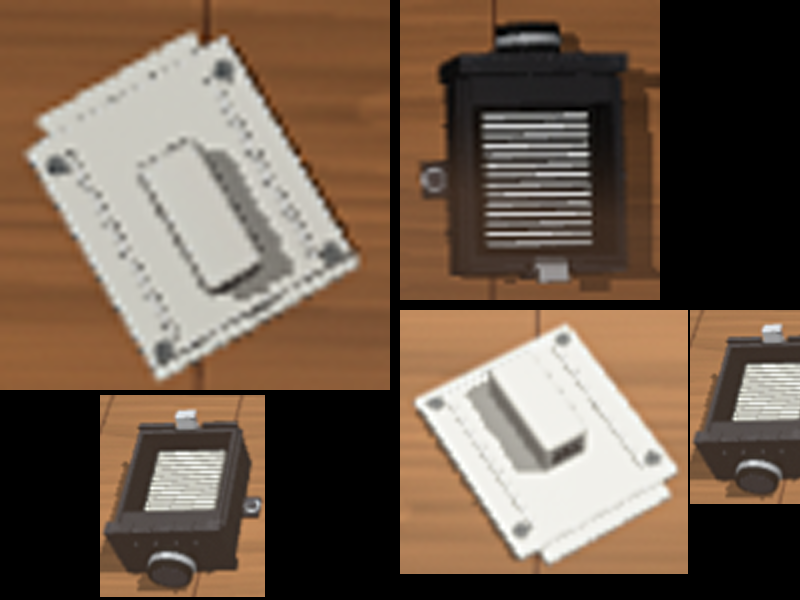

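The crop confirms the small white cover: its board edges run 37.6 px by 43.8 px, about 130 by 150 mm with the flange. Its tongue points up-left in the top view. The housing's lip is at the top (+x) and its catch at the bottom. Next I fit both poses.

```bash
cat > h.py <<'E'
from station import *
import numpy as np,cv2
from scipy.optimize import least_squares
from scipy.spatial.transform import Rotation as Ro
def rot(o): q=o['tool_rot'];return Ro.from_quat(q[[1,2,3,0]])
def cam(n,o=None):
    c=camera_info(n)
    if n=='wrist':
        M=np.array(c['mount']);T=np.eye(4);T[:3,:3]=rot(o).as_matrix();T[:3,3]=o['eef_pos'];V=np.linalg.inv(T@M);c['R']=V[:3,:3];c['t']=V[:3,3]
    return c
def proj(c,X):
    p=np.atleast_2d(X)@np.array(c['R']).T+c['t'];s=p[:,:2]/p[:,2:];s=s*(1+c['k1']*(s**2).sum(1,keepdims=True))
    return s*[c['fx'],c['fy']]+[c['cx'],c['cy']]
def pose(x,P): # x: px,py,pz,yaw ; P in mm
    return Ro.from_euler('z',x[3]).apply(np.array(P)/1000.)+x[:3]
def fit(z,obs,x0): # obs: list of (cam,P,pix)
    f=lambda v:np.concatenate([(proj(c,pose([v[0],v[1],z,v[2]],P))-np.array(p)).ravel() for c,P,p in obs])
    r=least_squares(f,x0,loss='soft_l1');return r.x,f(r.x).reshape(-1,2)
E
python3 - <<'E'
from h import *
print(grasp_offset)
ct,cs=cam('top'),cam('scene')
P=[(97,50,-20),(97,-50,-20),(85,65,-17),(85,-65,-17),(-65,-65,-21.5),(-65,65,-21.5),(40,18,17),(40,-18,17)]
pt=np.array([(38,122),(195,33),(28,153),(222,38),(358,262),(160,380),(138,177),(190,140)])/6+[287.6,129.6]
# scene crop 4x from (282,203) at (400,310)
Ps=[(97,50,-20),(97,-50,-20),(85,65,-17),(85,-65,-17),(-65,-65,-21.5),(-65,65,-21.5),(40,18,17),(40,-18,17)]
ps=(np.array([(670,490),(545,562),(677,468),(520,557),(415,402),(567,325),(586,435),(550,462)])-[400,310])/4+[281.6,202.6]
for ob in([(ct,P,pt)],[(cs,Ps,ps)],[(ct,P,pt),(cs,Ps,ps)]):
    x,r=fit(.025,ob,[.55,.1,.5]);print('cover',x,np.degrees(x[2]),np.abs(r).max(0))
print(r.round(1).tolist())
# housing, origin groove (z .0825)
P=[(-158,12,2.5),(-158,-12,2.5)]
def ray(c,u,z):
    f=lambda v:(proj(c,[v[0],v[1],z])-u)[0]
    return least_squares(f,[.6,0]).x
for u,z in(((440,58),.09),((628,55),.09),((450,272),.086),((625,272),.086),((553,265),.095),((530,85),.09)):
    print('H',u,ray(ct,(np.array(u)-[400,0])/4+[409.6,156.6],z))
E
```

```text
0.0187
cover [0.57673607 0.18796317 0.55647181] 31.883486217060867 [0.73588109 1.08937462]
cover [0.57632825 0.19061021 0.5516392 ] 31.60659786795136 [1.39365474 2.53975048]
cover [0.5765484  0.18938311 0.55514215] 31.807302257557044 [1.78715105 2.47697459]
[[-0.5, 0.1], [-1.1, 0.1], [-0.9, 0.1], [0.0, -0.1], [-0.0, 0.7], [-0.3, 0.6], [-0.6, -1.1], [0.1, -0.4], [-0.4, 1.2], [0.4, 0.3], [-0.1, 0.5], [-0.4, 0.3], [-0.8, 0.0], [-0.9, 0.1], [0.3, -1.7], [-1.8, -2.5]]
H (440, 58) [ 0.560307   -0.12856404]
H (628, 55) [ 0.56674688 -0.2822885 ]
H (450, 272) [ 0.38872745 -0.13881609]
H (625, 272) [ 0.39152448 -0.28114641]
H (553, 265) [ 0.3957311  -0.22004956]
H (530, 85) [ 0.54029503 -0.20189289]
```

```bash
python3 -m handwheel '[2,4,3,0,0,0,1,17,40,3,0,0,-21,1,17,40,3,0,0,-21,1,17,40,3,0,0,-21,1,17,40,3,0,0,-21,1,17,40,3,0,0,-21,1,17,40,3,0,0,-21,1,17,40,3,0,0,-21,1]' && python3 -m handwheel '[3,14,-1,0,0,0,1,3,14,-1,0,0,0,1,3,14,-1,0,0,0,1]'
```

```text
t: 0.77
eef_pos: [0.4111, -0.3102, 0.2585]
tool_rot: [-0.001, 0.999, 0.033, -0.0]
contact_force: [0.5, -0.4, 0.8]
gripper_width: 1.002
t: 1.02
eef_pos: [0.4367, -0.1883, 0.2497]
tool_rot: [-0.001, 0.999, 0.033, -0.0]
contact_force: [1.8, 0.0, 0.6]
gripper_width: 0.997
```

```bash
python3 -m handwheel '[1.5,-2,0,0,0,0,1,1.5,-2,0,0,0,0,1,1.5,-2,0,0,0,0,1]'
python3 - <<'E'
from h import *
import pickle
o=get_obs();im=read_camera('wrist')[:,:,::-1];pickle.dump(o,open('o1.pkl','wb'))
print(o['eef_pos']);cv2.imwrite('pics/w1.png',im);print(proj(cam('wrist',o),[[.55,-.206,.09],[.395,-.215,.09]]))
c=im[0:330,170:490]
cv2.imwrite('pics/w1c.png',cv2.resize(im[20:320,120:520],None,fx=2,fy=2,interpolation=cv2.INTER_CUBIC))
E
```

```text
t: 1.27
eef_pos: [0.4518, -0.2082, 0.2494]
tool_rot: [-0.001, 0.999, 0.033, -0.001]
contact_force: [0.5, -0.7, -0.1]
gripper_width: 1.002
[ 0.45180658 -0.20821581  0.24941358]
[[324.36285796  68.67951194]
 [322.28694784 234.56712363]]
```

View pics/w1c.png

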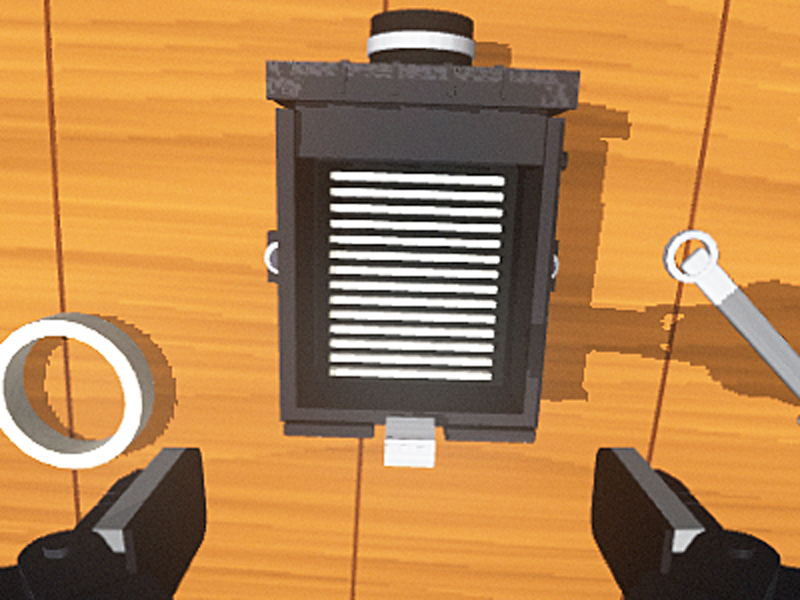

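```bash
cat > house.py <<'E'
from h import *
import pickle
o=pickle.load(open('o1.pkl','rb'));c=cam('wrist',o)
F=[((387,418),'-158',12,2.5,0),((436,420),'-158',-12,2.5,0),
((268,100),-10,1,8,1),((577,108),-10,-1,8,1),
((299,157),-34,1,-6,2),((545,162),-34,-1,-6,2),
((281,420),-163.5,1,-2.5,3),((537,429),-163.5,-1,-2.5,3),((285,422),-163.5,None,3.5,4),((537,430),-163.5,None,3.5,4)]
px=np.array([f[0] for f in F])/2+[119.75,19.75]
def model(v):
    P=[(float(f[1]),(f[2] if i<2 else (0 if f[2] is None else f[2]*v[2+f[4]])),f[3]) for i,f in enumerate(F)]
    return P
def res(v):
    r=proj(c,pose([v[0],v[1],.0825,v[2]],model(v)))-px
    r[8:]*=[0,1];return r.ravel()
E
python3 - <<'E'
from house import *
r=least_squares(res,[.55,-.206,.05,70,52,65],x_scale=[.1,.1,.1,50,50,50],loss='soft_l1')
print(r.x,np.degrees(r.x[2]));print(r.fun.reshape(-1,2).round(1).tolist() if 0 else res(r.x).reshape(-1,2).round(1).tolist())
# free-z sanity: scale
f=lambda v:np.r_[(proj(c,pose([v[0],v[1],v[6],v[2]],model(v)))-px).ravel()[:16]]
r2=least_squares(f,[*r.x,.0825],x_scale=[.1,.1,.1,50,50,50,.1],loss='soft_l1');print(r2.x)
E
```

```text
[ 5.57827311e-01 -2.12047463e-01  3.61662245e-02  6.79174095e+01
  5.75890314e+01  6.57422157e+01] 2.0721720265493886
[[0.1, -0.8], [-0.5, -1.1], [0.3, -0.3], [0.3, 0.9], [-0.9, 0.3], [-1.0, 1.8], [0.7, -0.1], [0.7, -0.8], [0.0, 3.0], [-0.0, -1.0]]
[ 5.58137400e-01 -2.11929492e-01  3.64606696e-02  6.72617662e+01
  5.70532385e+01  6.52008628e+01  8.52858447e-02]
```

Housing fit: groove at (0.558, -0.212), yaw 2.1°. The side-wall half-width comes out at 65.7 mm against 65 mm stated, so the fit holds. Next I look at the cover from close by.

```bash
python3 -m handwheel '[12.5,39.7,0,0,0,28,1,12.5,39.7,0,0,0,28,1,12.5,39.7,0,0,0,28,1,12.5,39.7,0,0,0,28,1,12.5,39.7,0,0,0,28,1,12.5,39.7,0,0,0,28,1,12.5,39.7,-3,0,0,28,1,12.5,39.7,-5,0,0,28,1]' >/dev/null; python3 -m handwheel '[3.6,12,-4,0,0,0,1,3.6,12,-4,0,0,0,1,3.6,12,-4,0,0,0,1,3.6,12,-4,0,0,0,1]'
python3 - <<'E'
from h import *
import pickle
o=get_obs();im=read_camera('wrist')[:,:,::-1];pickle.dump(o,open('o2.pkl','wb'))
print(o['eef_pos'],rot(o).as_euler('ZYX',degrees=True));cv2.imwrite('pics/w2.png',im)
cv2.imwrite('pics/w2c.png',cv2.resize(im[10:310,120:520],None,fx=2,fy=2,interpolation=cv2.INTER_CUBIC))
E
```

```text
t: 2.32
eef_pos: [0.5861, 0.2355, 0.1874]
tool_rot: [-0.003, 0.961, 0.276, -0.001]
contact_force: [-1.0, 1.2, 0.3]
gripper_width: 1.005
[0.58610172 0.2355298  0.18743546] [ 3.20175527e+01 -7.49596792e-03 -1.79680575e+02]
```

View pics/w2c.png

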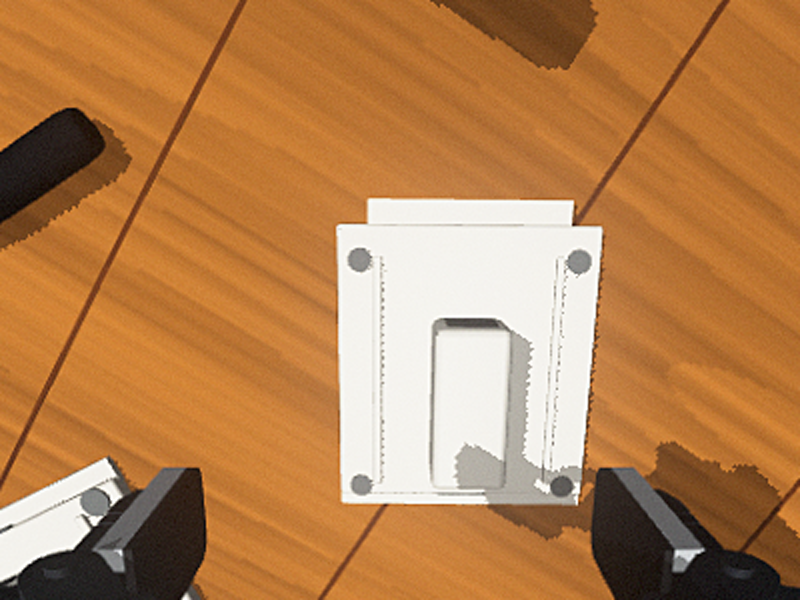

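Run:
```python
from h import *
import pickle
o=pickle.load(open('o2.pkl','rb'));c=cam('wrist',o)
P=[(97,50,-17.5+-2.5),(97,-50,-20),(85,65,-17),(85,-65,-17),(-65,65,-21.5),(-65,-65,-21.5),(40,18,17),(40,-18,17),(-40,18,17),(-40,-18,17)]
p=np.array([(368,199),(574,201),(337,225),(602,227),(341,503),(579,504),(434,327),(511,330),(432,487),(503,489)])/2+[119.75,9.75]
x,r=fit(.025,[(c,P,p)],[.576,.19,.55]);print(x,np.degrees(x[2]));print(r.round(1).tolist())
R=Ro.from_euler('z',x[2]);print('delta cm',(np.r_[x[:2]]-o['eef_pos'][:2])*100)
```

```text
[0.57533817 0.19051506 0.55209821] 31.632897182661377
[[-0.5, -0.4], [-0.5, -0.4], [-0.6, -0.8], [0.7, -0.5], [0.2, -0.4], [-1.0, -0.1], [0.1, 1.0], [1.5, -0.1], [-0.7, 2.5], [1.1, 1.7]]
delta cm [-1.07635513 -4.50147465]
```

```bash
python3 -m handwheel '[-1.05,-4.5,-4,0,0,-0.4,1,-1.05,-4.5,-7.5,0,0,-0.4,1,-1.05,-4.5,-11.5,0,0,-0.4,1,-1.05,-4.5,-14.5,0,0,-0.4,1,-1.05,-4.5,-16.5,0,0,-0.4,1,-1.05,-4.5,-17.3,0,0,-0.4,1,-1.05,-4.5,-17.6,0,0,-0.4,1,-1.05,-4.5,-17.6,0,0,-0.4,1]' && python3 -m handwheel '[0,0,0,0,0,0,0.2,0,0,0,0,0,0,0,0,0,0,0,0,0,0,0,0,0,0,0,0,0,0,0,0,0,0,0,0,0,0,0,0,0,0,0,0,0,0,0,0,0,0]' 80
```

```text
t: 3.03
eef_pos: [0.5761, 0.1882, 0.0122]
tool_rot: [-0.002, 0.962, 0.272, -0.001]
contact_force: [0.4, 0.2, 0.2]
gripper_width: 1.001
t: 3.62
eef_pos: [0.5769, 0.1887, 0.0135]
tool_rot: [-0.002, 0.962, 0.272, 0.0]
contact_force: [-0.8, 0.2, 6.9]
gripper_width: 0.41
```

```bash
python3 -m handwheel '[0,0,0.5,0,0,0,0,0,0,2,0,0,0,0,0,0,5,0,0,0,0,0,0,8,0,0,0,0,0,0,11,0,0,0,0,0,0,14,0,0,0,0,0,0,16.5,0,0,0,0,0,0,16.5,0,0,0,0]' 110 && python3 -m handwheel '[-1,-3,0,0,0,-4,0,-2,-6.5,0,0,0,-8,0,-3,-10,0,0,0,-12,0,-4.3,-13.5,0,0,0,-16,0,-5.5,-17,0,0,0,-20,0,-6.6,-20.5,0,0,0,-24,0,-7.8,-24,0,0,0,-27,0,-8.9,-27.5,0,0,0,-29.5,0]'
python3 - <<'E'
from h import *
import pickle
o=get_obs();im=read_camera('wrist')[:,:,::-1];cv2.imwrite('pics/w3.png',im);print(o['eef_pos'],rot(o).as_euler('ZYX',degrees=True),o['torque'])
E
```

```text
t: 4.28
eef_pos: [0.5795, 0.1901, 0.1844]
tool_rot: [-0.002, 0.962, 0.272, 0.005]
contact_force: [0.6, 0.2, -2.5]
gripper_width: 0.401
t: 4.95
eef_pos: [0.4885, -0.0864, 0.1835]
tool_rot: [-0.001, 1.0, 0.017, 0.004]
contact_force: [1.7, -0.3, -2.8]
gripper_width: 0.399
[ 0.48847392 -0.08640911  0.1834908 ] [   1.90100426   -0.47624327 -179.87588307] [-0.08606618  0.0007415  -0.01983468]
```

View pics/w3.png

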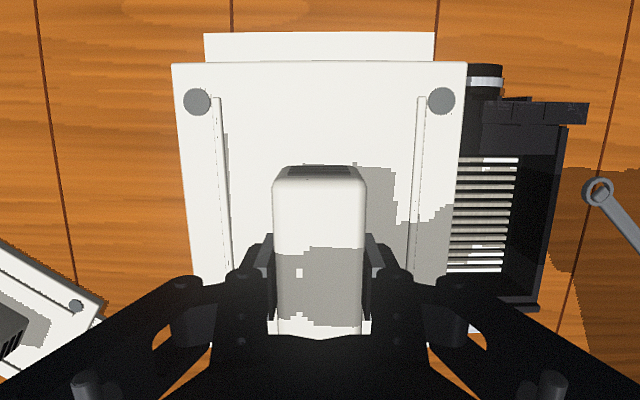

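The cover is held squarely. The tongue corners are at (204,33) and (434,32), the board corners at (171,64) and (467,63). I check its pose in the hand.

Run:
```python
from h import *
c=camera_info('wrist');M=np.array(c['mount']);V=np.linalg.inv(M);c['R']=V[:3,:3];c['t']=V[:3,3]
F=np.diag([1,-1,-1.])  # cover->tool axes (tool x=cover x)
P=np.array([(97,50,-20),(97,-50,-20),(85,65,-17),(85,-65,-17)])/1000.
p=np.array([(204,33),(434,32),(171.5,64),(466.5,63)])+0
p3=np.array([(204,33),(434,32),(171.5,64),(466.5,63)])
def f(v,full=True):
    X=(Ro.from_euler('zy',[v[3],v[4]]).apply(P)+[v[0],v[1],v[2]])@F.T
    return (proj(c,X)-p).ravel()
r=least_squares(lambda v:f(np.r_[v,0]),[0,0,.0115,0]);print('no pitch',r.x,r.fun.round(1))
r=least_squares(lambda v:f([v[0],v[1],.0115,v[2],v[3]]),[0,0,0,0]);print('pitch',r.x,r.fun.round(1))
```

```text
no pitch [-0.00066879 -0.00027228  0.0092268   0.00399737] [ 0.7  1.2 -0.8  1.3 -0.7 -1.2  0.9 -1.3]
pitch [-0.00025069 -0.00027567  0.00401318  0.02301059] [ 0.6  1.3 -0.8  1.5 -1.1 -1.3  1.2 -1.4]
```

```bash
python3 -m handwheel '[-1,-3,0,-0.1,3,0,0,-2,-6.5,0,-0.2,6,0,0,-3,-9.5,0,-0.3,9,0,0,-4.25,-13,0,-0.4,13,0,0,-4.25,-13,-1,-0.4,13,0,0,-4.25,-13,-2,-0.4,13,0,0,-4.25,-13,-2.5,-0.4,13,0,0,-4.25,-13,-2.5,-0.4,13,0,0]'
cat > st.py <<'E'
from h import *
G=np.array([.558,-.212,.0825]);H=Ro.from_euler('z',2.07,degrees=True)
def st():
    o=get_obs();r=rot(o);C=r*Ro.from_euler('x',180,degrees=True)
    L=H.inv()*C;tip=H.inv().apply(o['eef_pos']+C.apply([.097,0,-.011])-G);fe=H.inv().apply(o['eef_pos']+C.apply([-.065,0,-.010])-G)
    print('t',round(o['t'],2),'cover yaw,pitch,roll',L.as_euler('ZYX',degrees=True).round(2),'tip-groove mm',(tip*1e3).round(1),'edge',(fe*1e3).round(1),'F(h)',H.inv().apply(o['contact_force']).round(1),'M',o['torque'].round(2),'g',round(o['gripper_width'],3))
st()
E
python3 st.py
```

```text
t: 5.67
eef_pos: [0.4421, -0.2231, 0.1562]
tool_rot: [0.003, 0.994, 0.012, -0.112]
contact_force: [-0.5, 0.6, -3.7]
gripper_width: 0.402
t 5.67 cover yaw,pitch,roll [-0.68 12.87 -0.13] tip-groove mm [-24.2  -8.1  41.4] edge [-181.9   -6.2   78.5] F(h) [-0.4  0.7 -3.7] M [ 0.05 -0.33  0.  ] g 0.402
```

```bash
python3 -m handwheel '[0.2,0.7,-0.7,0,0,0.7,0,0.2,0.7,-1.6,0,0,0.7,0,0.2,0.7,-2.4,0,0,0.7,0,0.2,0.7,-3.1,0,0,0.7,0,0.2,0.7,-3.5,0,0,0.7,0,0.2,0.7,-3.8,0,0,0.7,0,0.2,0.7,-3.8,0,0,0.7,0,0.2,0.7,-3.8,0,0,0.7,0]'; python3 st.py
python3 - <<'E'
from h import *
w=read_camera('wrist')[:,:,::-1];s=read_camera('scene')[:,:,::-1];t=read_camera('top')[:,:,::-1]
a=cv2.resize(w[0:220,140:500],(800,489)[:2] and (480,293),interpolation=cv2.INTER_CUBIC)
b=cv2.resize(s[140:240,120:230],(320,291),interpolation=cv2.INTER_CUBIC)
h=min(a.shape[0],b.shape[0]);cv2.imwrite('pics/c4.png',np.hstack([a[:h],b[:h]]))
E
```

```text
t: 6.33
eef_pos: [0.4441, -0.2163, 0.1182]
tool_rot: [0.003, 0.994, 0.018, -0.112]
contact_force: [0.2, -0.1, -2.9]
gripper_width: 0.402
t 6.33 cover yaw,pitch,roll [-0.   12.87 -0.14] tip-groove mm [-21.9  -0.2   3.4] edge [-179.6   -0.2   40.5] F(h) [ 0.2 -0.1 -2.9] M [ 0.02 -0.35  0.09] g 0.402
```

View pics/c4.png

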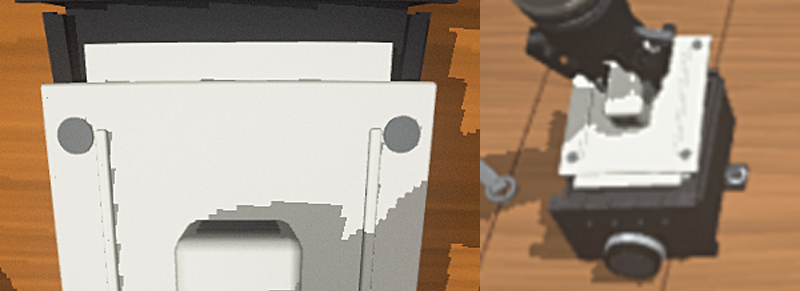

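The wrist crop shows the tongue, (86,43) to (391,42), centred between the housing walls at 44 and 430, with its tip short of the lip edge. Now I feel downward for the shelf.

```bash
python3 -m handwheel '[0,0,-0.2,0,0,0,0,0,0,-0.4,0,0,0,0,0,0,-0.5,0,0,0,0,0,0,-0.6,0,0,0,0,0,0,-0.65,0,0,0,0,0,0,-0.65,0,0,0,0]'; python3 st.py;  python3 -m handwheel '[0,0,-0.1,0,0,0,0,0,0,-0.2,0,0,0,0,0,0,-0.2,0,0,0,0]'; python3 st.py
```

```text
t: 6.98
eef_pos: [0.4443, -0.2164, 0.1122]
tool_rot: [0.003, 0.994, 0.018, -0.112]
contact_force: [-0.8, -0.2, 0.3]
gripper_width: 0.403
t 6.98 cover yaw,pitch,roll [-0.   12.85 -0.15] tip-groove mm [-21.7  -0.3  -2.6] edge [-179.4   -0.3   34.4] F(h) [-0.8 -0.2  0.3] M [ 0.17 -0.17  0.05] g 0.403
t: 7.23
eef_pos: [0.4446, -0.2166, 0.1111]
tool_rot: [0.003, 0.994, 0.018, -0.111]
contact_force: [-4.6, 0.9, 8.9]
gripper_width: 0.403
t 7.23 cover yaw,pitch,roll [-0.02 12.81 -0.17] tip-groove mm [-21.4  -0.5  -3.6] edge [-179.1   -0.5   33.3] F(h) [-4.5  1.   8.9] M [0.63 0.19 0.12] g 0.403
```

```bash
python3 -m handwheel '[0,0,0.09,0,0,0,0,0.3,0.01,0.09,0,0,0,0,0.6,0.02,0.09,0,0,0,0,0.9,0.03,0.09,0,0,0,0,1.2,0.04,0.09,0,0,0,0,1.2,0.04,0.09,0,0,0,0]'; python3 st.py
```

```text
t: 7.73
eef_pos: [0.4579, -0.216, 0.112]
tool_rot: [0.003, 0.994, 0.018, -0.111]
contact_force: [1.1, -0.7, -0.8]
gripper_width: 0.403
t 7.73 cover yaw,pitch,roll [-1.000e-02  1.272e+01 -1.700e-01] tip-groove mm [-8.  -0.4 -2.6] edge [-165.8   -0.4   34. ] F(h) [ 1.1 -0.7 -0.8] M [ 0.12 -0.6  -0.11] g 0.403
```

```bash
python3 -m handwheel '[0.15,0.01,0,0,0,0,0,0.3,0.01,0,0,0,0,0,0.4,0.01,0,0,0,0,0,0.4,0.01,0,0,0,0,0]'; python3 st.py;python3 -m handwheel '[0.15,0.01,0,0,0,0,0,0.3,0.01,0,0,0,0,0,0.3,0.01,0,0,0,0,0]'; python3 st.py
```

```text
t: 8.07
eef_pos: [0.4619, -0.2159, 0.1119]
tool_rot: [0.003, 0.994, 0.018, -0.111]
contact_force: [-0.9, -0.0, 0.5]
gripper_width: 0.406
t 8.07 cover yaw,pitch,roll [-1.000e-02  1.274e+01 -1.600e-01] tip-groove mm [-4.  -0.4 -2.7] edge [-161.8   -0.4   34. ] F(h) [-0.9  0.   0.5] M [ 0.28 -0.17 -0.01] g 0.406
t: 8.32
eef_pos: [0.4622, -0.2159, 0.1119]
tool_rot: [0.003, 0.993, 0.017, -0.114]
contact_force: [-8.0, 1.4, 6.9]
gripper_width: 0.407
t 8.32 cover yaw,pitch,roll [-0.07 13.06 -0.12] tip-groove mm [-3.9 -0.5 -3.2] edge [-161.5   -0.3   34.4] F(h) [-7.9  1.7  6.9] M [ 0.5   1.44 -0.02] g 0.407
```

```bash
python3 -m handwheel '[0.3,0.01,0.05,0,0,0,0,0.4,0.01,0.08,0,0,0,0,0.5,0.02,0.08,0,0,0,0,0.5,0.02,0.08,0,0,0,0]'; python3 st.py
```

```text
t: 8.65
eef_pos: [0.4627, -0.2158, 0.1126]
tool_rot: [0.002, 0.993, 0.017, -0.118]
contact_force: [-12.2, 0.8, 9.1]
gripper_width: 0.407
t 8.65 cover yaw,pitch,roll [-0.14 13.59 -0.06] tip-groove mm [-3.6 -0.6 -3.4] edge [-160.9   -0.2   35.7] F(h) [-12.2   1.3   9.1] M [ 0.49  2.27 -0.04] g 0.407
```

```bash
python3 -m handwheel '[0.5,0.02,0.05,0,-1,0,0,0.6,0.02,0.08,0,-1.5,0,0,0.65,0.02,0.08,0,-1.5,0,0,0.65,0.02,0.08,0,-1.5,0,0]'; python3 st.py
```

```text
t: 8.98
eef_pos: [0.463, -0.2157, 0.1122]
tool_rot: [0.002, 0.994, 0.016, -0.111]
contact_force: [-13.4, -0.0, 3.0]
gripper_width: 0.398
t 8.98 cover yaw,pitch,roll [-2.30e-01  1.28e+01 -1.00e-02] tip-groove mm [-2.9 -0.6 -2.5] edge [-160.6    0.    34.4] F(h) [-13.4   0.5   3. ] M [ 0.2   2.75 -0.01] g 0.398
```

```bash
python3 -m handwheel '[0.65,0.02,0.03,0,-1,0,0,0.75,0.03,0.03,0,-1.2,0,0,0.85,0.03,0.03,0,-1.2,0,0,0.85,0.03,0.03,0,-1.2,0,0]'; python3 st.py
```

```text
t: 9.32
eef_pos: [0.4646, -0.2155, 0.1114]
tool_rot: [0.001, 0.994, 0.015, -0.108]
contact_force: [-15.7, 0.8, 5.8]
gripper_width: 0.398
t 9.32 cover yaw,pitch,roll [-0.32 12.41  0.05] tip-groove mm [-1.1 -0.6 -2.6] edge [-159.1    0.3   33.1] F(h) [-15.7   1.3   5.8] M [0.26 3.22 0.07] g 0.398
```

```bash
python3 -m handwheel '[0.75,0.03,0.05,0,-1,0.2,0,0.85,0.03,0.08,0,-1.2,0.3,0,0.85,0.03,0.08,0,-1.2,0.3,0,0.85,0.03,0.08,0,-1.2,0.3,0]'; python3 st.py
```

```text
t: 9.65
eef_pos: [0.4654, -0.2156, 0.111]
tool_rot: [0.001, 0.994, 0.017, -0.105]
contact_force: [-16.4, -0.8, 6.2]
gripper_width: 0.406
t 9.65 cover yaw,pitch,roll [-0.14 12.09  0.1 ] tip-groove mm [-0.1 -0.4 -2.6] edge [-1.583e+02 -1.000e-01  3.230e+01] F(h) [-16.4  -0.2   6.2] M [0.08 3.55 0.02] g 0.406
```

```bash
python3 -m handwheel '[0.85,0.03,0.08,0,-1.2,0,0,0.9,0.03,0.08,0,-1.2,0,0,0.9,0.03,0.08,0,-1.2,0,0]'; python3 st.py; python3 -m handwheel '[0.85,0.03,-0.03,0,-1.7,0,0,0.85,0.03,-0.15,0,-2.5,0,0,0.8,0.03,-0.27,0,-3.3,0,0,0.75,0.03,-0.39,0,-4,0,0,0.75,0.03,-0.5,0,-4.7,0,0,0.7,0.03,-0.61,0,-5.5,0,0,0.65,0.02,-0.73,0,-6.3,0,0,0.6,0.02,-0.8,0,-7,0,0]'; python3 st.py
```

```text
t: 9.9
eef_pos: [0.4659, -0.2155, 0.1105]
tool_rot: [0.0, 0.995, 0.016, -0.103]
contact_force: [-18.8, 1.3, 7.7]
gripper_width: 0.402
t 9.9 cover yaw,pitch,roll [-0.26 11.87  0.18] tip-groove mm [ 0.5 -0.5 -2.7] edge [-157.8    0.2   31.6] F(h) [-18.7   1.9   7.7] M [0.11 4.01 0.06] g 0.402
t: 10.57
eef_pos: [0.4631, -0.2155, 0.1013]
tool_rot: [0.0, 0.999, 0.015, -0.051]
contact_force: [-20.7, 0.6, 12.8]
gripper_width: 0.405
t 10.57 cover yaw,pitch,roll [-0.4   5.79  0.08] tip-groove mm [ 0.4 -0.7 -1.9] edge [-160.6    0.4   15.4] F(h) [-20.7   1.3  12.8] M [0.45 4.11 0.25] g 0.405
```

```bash
python3 -m handwheel '[0.75,0.02,0.02,0,-1.7,0.2,0,0.75,0.02,-0.08,0,-2.5,0.2,0,0.75,0.02,-0.18,0,-3.2,0.3,0,0.7,0.02,-0.28,0,-3.9,0.3,0,0.7,0.02,-0.38,0,-4.6,0.3,0,0.65,0.02,-0.45,0,-5.2,0.3,0]'; python3 st.py
```

```text
t: 11.07
eef_pos: [0.462, -0.2157, 0.0953]
tool_rot: [-0.0, 1.0, 0.016, -0.012]
contact_force: [-17.5, -0.9, 9.2]
gripper_width: 0.408
t 11.07 cover yaw,pitch,roll [-0.26  1.37  0.02] tip-groove mm [ 0.7 -0.7 -0.5] edge [-1.613e+02  1.000e-01  4.400e+00] F(h) [-17.6  -0.2   9.2] M [0.48 3.39 0.04] g 0.408
```

```bash
python3 -m handwheel '[0.7,0.02,-0.05,0,-1.5,0.2,0,0.65,0.02,-0.12,0,-2,0.2,0,0.65,0.02,-0.2,0,-2.3,0.2,0,0.65,0.02,-0.28,0,-2.5,0.2,0,0.65,0.02,-0.28,0,-2.5,0.2,0]'; python3 st.py
```

```text
t: 11.48
eef_pos: [0.4619, -0.2157, 0.0935]
tool_rot: [-0.0, 1.0, 0.016, 0.004]
contact_force: [-23.3, 3.5, 36.0]
gripper_width: 0.405
t 11.48 cover yaw,pitch,roll [-0.23 -0.43  0.04] tip-groove mm [ 0.9 -0.7  0.7] edge [-161.1   -0.     0.5] F(h) [-23.1   4.4  36. ] M [1.42 5.39 0.01] g 0.405
```

```bash
python3 -m handwheel '[0.4,0.01,0.05,0,0,0,0,0.3,0.01,0.05,0,0,0,0]'; python3 st.py
python3 - <<'E'
from h import *
w=read_camera('wrist')[:,:,::-1];s=read_camera('scene')[:,:,::-1];t=read_camera('top')[:,:,::-1]
b=cv2.resize(s[150:240,130:220],(400,400),interpolation=cv2.INTER_CUBIC);a=cv2.resize(t[155:245,400:490],(400,400),interpolation=cv2.INTER_CUBIC)
cv2.imwrite('pics/c5.png',np.hstack([a,b]))
E
```

```text
t: 11.65
eef_pos: [0.4603, -0.2156, 0.0936]
tool_rot: [-0.001, 1.0, 0.015, -0.001]
contact_force: [-11.0, 0.6, 9.7]
gripper_width: 0.399
t 11.65 cover yaw,pitch,roll [-0.33  0.07  0.11] tip-groove mm [-0.7 -0.6 -0. ] edge [-162.7    0.3    1.1] F(h) [-11.    1.    9.7] M [0.7  2.15 0.07] g 0.399
```

View pics/c5.png

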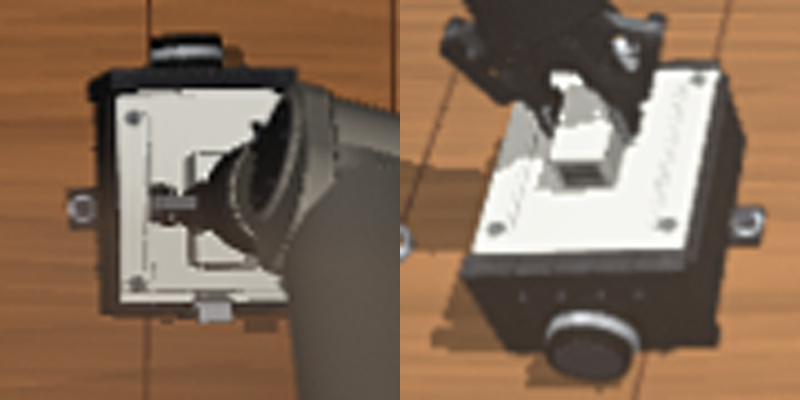

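```bash
python3 -m handwheel '[0.1,0,0.03,0,0,0,0,0,0,0.03,0,0,0,0,0,0,0.03,0,0,0,0]'; python3 st.py; python3 -m handwheel '[0,0,0,0,0,0,0.6,0,0,0,0,0,0,1,0,0,0,0,0,0,1,0,0,0,0,0,0,1,0,0,0,0,0,0,1,0,0,0.3,0,0,0,1]'; python3 st.py
```

```text
t: 12.05
eef_pos: [0.4602, -0.2156, 0.0936]
tool_rot: [-0.001, 1.0, 0.015, -0.001]
contact_force: [-1.7, -0.9, -2.3]
gripper_width: 0.403
t 12.05 cover yaw,pitch,roll [-0.33  0.07  0.12] tip-groove mm [-0.9 -0.6  0. ] edge [-162.9    0.3    1.2] F(h) [-1.7 -0.8 -2.3] M [0.27 0.13 0.1 ] g 0.403
t: 12.55
eef_pos: [0.4601, -0.2155, 0.0964]
tool_rot: [-0.001, 1.0, 0.015, -0.001]
contact_force: [0.8, 0.5, 0.3]
gripper_width: 1.001
t 12.55 cover yaw,pitch,roll [-0.32  0.1   0.13] tip-groove mm [-1.  -0.5  2.8] edge [-163.     0.4    4. ] F(h) [0.8 0.5 0.3] M [ 0.03 -0.   -0.01] g 1.001
```

```bash
python3 -m handwheel '[0,0,2,0,0,0,1,0,0,5,0,0,0,1,0,0,9,0,0,0,1,0,0,13,0,0,0,1,0,0,16,0,0,0,1,0,0,16,0,0,0,1,0,0,16,0,0,0,1]'
python3 - <<'E'
from h import *
im=read_camera('wrist')[:,:,::-1];cv2.imwrite('pics/c6.png',cv2.resize(im[20:320,120:520],None,fx=2,fy=2,interpolation=cv2.INTER_CUBIC))
o=get_obs();c=cam('wrist',o)
from st import G,H
P=[(-158,12,2.5),(-158,-12,2.5),(-163.5,-65,3.5),(-162,-65,1),(0,50,-0)]
print(((proj(c,G+H.apply(np.array(P)/1e3))-[120,20])*2).round())
E
```

```text
t: 13.13
eef_pos: [0.4612, -0.2159, 0.2585]
tool_rot: [-0.0, 1.0, 0.015, 0.001]
contact_force: [-0.4, -0.4, -0.4]
gripper_width: 1.0
t 13.18 cover yaw,pitch,roll [-0.32  0.05  0.11] tip-groove mm [ -1.1  -0.5 163.1] edge [-163.1    0.4  164.2] F(h) [-0.3  0.8 -0.4] M [-0.04 -0.03  0.02] g 0.997
[[376. 426.]
 [422. 425.]
 [525. 435.]
 [524. 431.]
 [289. 102.]]
```

View pics/c6.png

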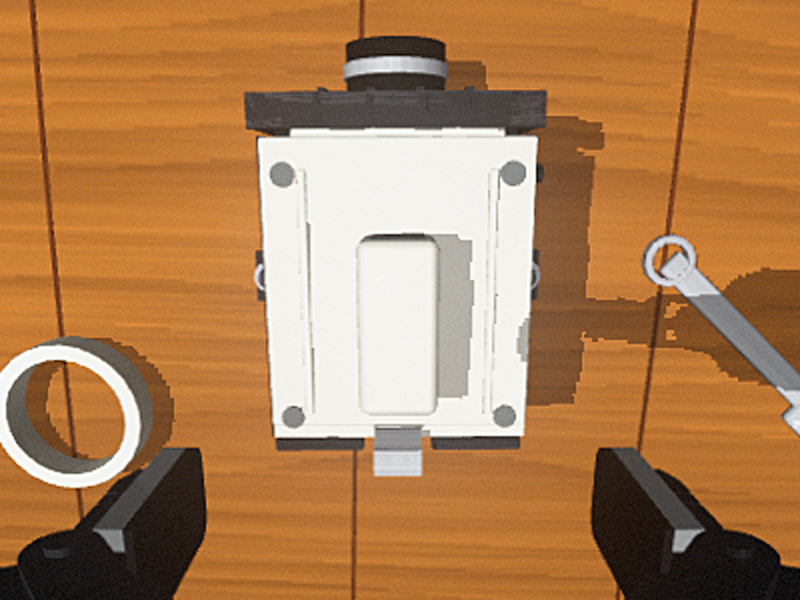

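The catch nose, at (375–423, 426), overlaps the flange edge at row 437 and sits exactly where the closed catch is predicted. The cover lies flat inside the upstand with its tongue under the lip, and the gripper is clear.

```bash
python3 -c "
from station import *
print(hand_in())"
```

```text
the job is handed in; nothing more can be done
None
```

The housing is closed with the smaller white cover, and I handed the job in at about 13.2 s of the 67 s allowed. `hand_in()` gives no verdict.

- **How it went:** I gripped the cover by the hump and set the tongue on the shelf at about 13°. I slid it under the lip and felt the seal about 4 mm before the stop. I then pushed it home and, still pushing at 16–23 N, lowered it flat until it was past the catch. I let go and backed away.
- **Last checks:**
  - Before release the cover was flat (0.1° pitch) and the flange edge was at its seated height, within about 0.2 mm.
  - The tongue had sprung back about 1 mm, so the flange sits against the upstand.
  - The final wrist picture shows the catch nose over the flange, exactly where a closed catch should be. Nothing else in that view has moved.
- **What did not go to plan:** The final press briefly read 36 N down and 23 N along the push, above the 25 N advised as safe for the hand. I backed off in the next rows and the pictures show no damage. I had no direct reading of the 80 N limit on the cover's contact forces, nor of the catch joint, so both are judged from the wrist force and the pictures.

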